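# Fit the paddle in the blending drive

### The job

Fit the flat paddle to the herb-blending drive: slacken the lever nut of its collet, take the paddle out of the wooden rack, guide its shank (not dropping it) fully home into the collet while the nut is slack, then turn the nut clockwise by its lever until it grips the shank tight. Leave the whisk and the toothed disc standing in the rack, do not knock the jars, and let go of everything.

Things in the scene. Friction and masses are not known exactly. Their poses are not given: they have to be found in the camera images.
- drive: Fixed blending drive, nose up: dark base plate 130 x 150 x 20 mm, white square housing 64 x 64 mm up to z 85 mm, the collet nut on top. Origin at the centre of the base's underside, on the collet's vertical axis; z up. It stands left or right of the robot's centre line, at varying yaw.
- bore_floor (a point): Bottom of the collet's bore, on its axis, 45 mm above the table. The shank's foot rests here when fully home. Bore diameter in the housing 17.5 mm (from 45 to 85 mm height).
- bore_mouth (a point): Centre of the collet's mouth on the bore's axis, level with the nut's top face, 108 mm above the table, 63 mm above the bore's floor. With the nut slack its 19 mm hole lies here; as the nut turns the hole shifts sideways, blocking the bore or pinching the shank. The round nut is 62 mm across, 86 to 108 mm high; below it the bore.
- nut (a joint): Steel collet nut with one radial lever; rad, growing clockwise from above: 0 slack, 1.5 stop. Turns about an upright axis 2.1 mm from the bore's towards the drive's +x. Lever points to the drive's -x at 0.75, 43 deg counter-clockwise of that at 0, 43 deg clockwise at 1.5. Shank fits below 0.5, is touched at about 1.15, gripped well from 1.3. Starts at 1.25 to 1.48. Takes 4 to 9 N at the knob.
- nut_knob (a point): Middle of the graspable part of the lever's upright black round knob: 22 mm in diameter, 105 mm from the nut's turning axis, from 98 to 150 mm above the table; this point is 128 mm above the table. The lever bar below it is 16 mm wide and 12 mm thick (86 to 98 mm height).
- rack: Fixed wooden rack block 70 (x) x 216 (y) x 75 mm high with three vertical 19 mm holes through it on its y axis, 78 mm apart, the middle one at its centre. Origin at the centre of its underside. Each hole holds one attachment, shank down, collar resting on the rack's top; which is where varies.
- paddle: Steel paddle, 155 mm tall, about 220 g: shank 16 mm diameter, 68 mm long, foot tapered to 10 mm; collar 34 mm diameter, 10 mm thick; above it a flat blade with two windows, 56 mm wide (x), 12 mm thick (y), 78 to 155 mm above the foot. Origin at the foot's centre, z up along the shank. In the rack the foot is 7 mm above the table, at any yaw. When home its collar is 5 mm above the nut.
- paddle_foot (a point): Centre of the lower end of the paddle's shank (same as the paddle's origin).
- paddle_blade (a point): Good grasp point on the paddle: middle of the blade's 18 mm wide central bar, on the shank's axis, 122 mm above the foot; pinch across the blade's 12 mm thickness (its y).
- whisk: Steel balloon-whisk attachment with the same shank and collar, wire head 48 mm in diameter, 154 mm tall. Origin at the shank's foot. Stays in the rack.
- disc: Steel attachment with the same shank and collar, a 14 mm rod and a toothed disc 50 mm in diameter near its top, 148 mm tall. Origin at the shank's foot. Stays in the rack.
- tall_jar: Loose glass jar with an aluminium lid, 84 mm in diameter, 165 mm tall, standing beyond and between drive and rack. Origin at the centre of its underside.
- small_jar: Loose small glass jar, 58 mm in diameter, 85 mm tall, near the centre line in front of the robot. Origin at the centre of its underside.
Mind the look-alikes: they are no part of the job. Leave any purple or red look-alike of the paddle alone.

How it is judged:
By the outcome, as a careful person would: the job done as asked, in the order asked, and still so for the second after the job is handed in, with the robot touching nothing.
It also fails if it takes over 72 s, if anything falls off the work surface, if the arm or the gripper's body presses on something with over 40 N, if the wrist force passes 120 N, or if a joint passes its speed limit or range.

### The arm

A 7-joint arm with a two-finger parallel gripper is mounted at the origin on the work surface. World frame = base frame: x ahead of the robot, y to its left, z up, the work surface at z = 0. Lengths are in m, angles in rad, forces in N, time in s.
With the tool pointing down it reaches from about 0.425 to 1.025 m from the base axis. Payload 9.4 kg.
Tool frame: the origin (TCP) lies between the finger pads; the fingertips stand 19 mm ahead of it and the grasp point (between the pads) is the TCP; x points along the fingers, y is the direction in which the jaws open and shut, and the axes are right-handed (so a half turn about x gives the same grasp; the last joint's range is limited). The gripper opens to 85 mm and grips with 20 to 120 N. Pads are 22 mm wide; open, the fingers measure 114 mm over their backs; the gripper's body (76 mm by 85 mm) begins 54 mm behind the grasp point. The pads swing forward as they close: fully open they stand 13 mm farther back than shut.
Start: joints at [1.046, 0.599, -0.003, 1.599, 0.002, 0.943, -0.08], TCP at [0.314, -0.654, 0.25] pointing down, gripper open.
Joint ranges: [-2.57, 2.57], [-0.35, 1.97], [-1.29, 1.29], [0.11, 2.56], [-1.05, 4.19], [0.11, 1.86], [-2.63, 2.63]. Speed limits (rad/s): [2.22, 2.22, 3.01, 3.01, 3.14, 3.14, 3.14].

### API

Orientations are given as a 3x3 rotation matrix whose columns are the frame's x, y, z axes.
In Python, from station import env gives the robot as it stands.
- The arm moves only by the tool play_rows, never from a script. Its argument "commands" is a list of rows, each an object with "linear": the shift along the tool's x, y, z in mm, a list of three; "twist": the turn, a rotation vector about the tool's x, y, z in rad, a list of three; "fingers": the finger opening in mm, from 0 to 85.4. A call has 1 to 12 rows; each row shifts and turns the commanded pose from where the row before left it, along the tool's axes as they then stand; what a row does not reach is not made up. A row lasts 1/10 s, in which the tool goes at most 50 mm and 8.59 degrees, less where a joint would pass 70% of its speed; a pose out of reach is approached as far as the arm can. A call is refused whole if a number of a shift passes 50 or a number of a turn 0.15, either way. A call with a gripper value outside its range is refused whole. The fingers move at their own pace and stop on an object; "squeeze" is the grip in N (left out, the last holds). Time passes only in rows, so rows that do not move let the fingers close. It gives the time, the measured TCP pose, the force and the opening at its end, in the units of the state.
- env.state(): the state, without advancing time (a new reading comes with each control period).
- env.capture(name): name is "scene" or "top" or "wrist"; returns a dict with "image" (384x512x3 uint8, blue, green, red), "K" (3x3 intrinsics, pixels), "camera_from_world" (4x4, takes a point from world to camera coordinates). Camera axes: x right, y down, z forward; pixel columns grow to the right and rows downward; lengths in m; the calibration is good to about 2 mm. A picture is of the moment at which its call begins. There is no depth.
- env.close_job(): hands the job in, once; it reports no verdict.
The state is a dict: "clock": time; "joint_pos": joint angles; "qvel": joint speeds; "joint_efforts": joint torques, N m; "ee_pos": TCP position; "tool_rot": TCP orientation; "ft_force": force on the tool from outside, world axes, zero at the start; "wrist_torque": the same for the moment, N m; "gripper_width": finger opening in m.
Only numpy, scipy, OpenCV 4.12 (cv2) and the standard library are available. Lean on these libraries where they do the work, as an engineer would, in place of code of your own. Each camera call takes 0.05 s, during which the arm holds its last target. There are 200 camera calls.

## Working session

There is one attempt and no reset: what is moved stays moved. The work goes in short steps, Python scripts to look and compute and a tool call to move; the robot and the scene stay as the last step left them, time stands still between calls to the robot, and variables do not carry over. Pictures are saved under pics/ and viewed, about 8 in all and at most 12, crops included, and the job is handed in when it is done.

Besides the shell and the picture viewer there is one more tool, called as name([rows], argument=value, ...), one row to a line, values as JSON. play_rows: Moves the arm, as the interface text tells. Its arguments: {"type":"object","properties":{"commands":{"type":"array","items":{"type":"object","properties":{"linear":{"type":"array","items":{"type":"number"}},"twist":{"type":"array","items":{"type":"number"}},"fingers":{"type":"number"}}}},"squeeze":{"type":"number"}},"required":["commands"]}

```bash
mkdir -p pics; ls
cat > h.py <<'E'
import cv2,numpy as np
from station import env
def cap(n,f=None):
    c=env.capture(n)
    if f: cv2.imwrite('pics/'+f,c['image'])
    return c
def ray(c,u,v):
    T=np.array(c['camera_from_world']);R=T[:3,:3];o=-R.T@T[:3,3]
    d=R.T@np.linalg.inv(c['K'])@np.array([u,v,1.]);return o,d
def onz(c,u,v,z):
    o,d=ray(c,u,v);return o+d*(z-o[2])/d[2]
def proj(c,p):
    T=np.array(c['camera_from_world']);q=np.array(c['K'])@(T[:3,:3]@np.array(p)+T[:3,3]);return q[:2]/q[2]
def st():
    s=env.state();print(s['clock'],np.round(s['ee_pos'],4).tolist(),np.round(s['tool_rot'],3).tolist(),np.round(s['ft_force'],1),s['gripper_width']);return s
E
python3 - <<'E'
from h import *
np.set_printoptions(suppress=True,precision=3)
a=cap('scene');b=cap('top')
for c in(a,b):print(c['K'],c['camera_from_world'])
cv2.imwrite('pics/s1.png',a['image']);cv2.imwrite('pics/t1.png',b['image'])
st()
E
```

```text
pics
[[416.39    0.    262.077]
 [  0.    416.39  187.183]
 [  0.      0.      1.   ]] [[ 0.202  0.979  0.012 -0.128]
 [ 0.815 -0.161 -0.557 -0.391]
 [-0.544  0.123 -0.83   1.283]
 [ 0.     0.     0.     1.   ]]
[[489.109   0.    265.532]
 [  0.    489.109 193.69 ]
 [  0.      0.      1.   ]] [[ 0.016 -1.    -0.013  0.005]
 [-0.984 -0.014 -0.18   0.607]
 [ 0.18   0.015 -0.984  1.108]
 [ 0.     0.     0.     1.   ]]
0.1 [0.3137, -0.6532, 0.2495] [[-0.001, 0.433, -0.901], [0.001, -0.901, -0.433], [-1.0, -0.001, 0.0]] [-0.8  0.4  0.1] 0.08520300680061092
```

View pics/s1.png

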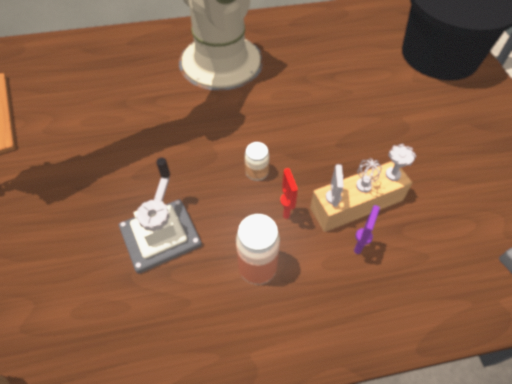

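View pics/t1.png

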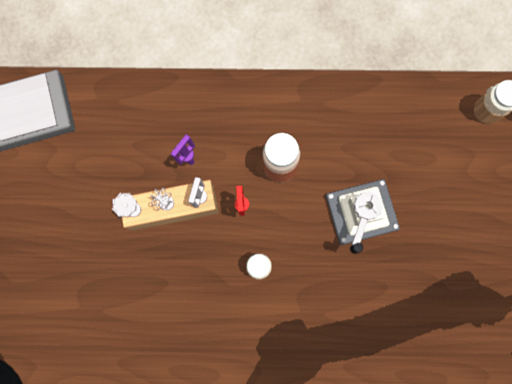

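Scene: drive at (160,235), knob (163,168), rack (360,195), tall jar (258,245), small jar (257,160). Top view: candidates for the paddle are the grey blade at (198,193) in the rack's right hole, the red look-alike (241,201), the purple one (184,151), the whisk (162,200) and the disc (125,206). I choose the grey one at (198,193) and will check it in a close crop.

Run:
```python
import cv2,numpy as np
a=cv2.imread('pics/t1.png')
p=cv2.resize(a[160:250,105:255],None,fx=4,fy=4,interpolation=cv2.INTER_CUBIC)[:360,:600]
d=cv2.resize(a[170:260,315:405],None,fx=4,fy=4,interpolation=cv2.INTER_CUBIC)
cv2.imwrite('pics/c1.png',cv2.resize(np.hstack([p[:, :440-0] if 0 else p[:,160:600],d]),None,fx=1,fy=1))
```

```text
(no output)
```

View pics/c1.png

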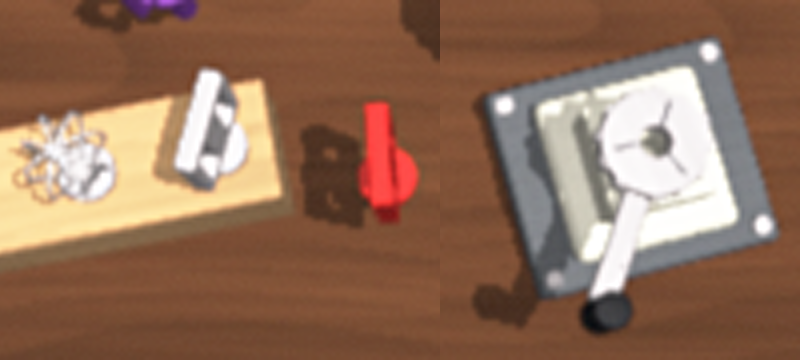

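Run:
```python
from h import *
c=cap('top')
L=lambda u,v:(145+u/4,160+v/4)
R=lambda u,v:(315+(u-440)/4,170+v/4)
P=lambda n,p,z:print(n,np.round(onz(c,*p,z),4))
P('paddle',L(199,123),.162);a=onz(c,*L(211,70),.162);b=onz(c,*L(186,176),.162);print('bladedir',a-b)
P('rackR',L(266,80),.075);P('rackR2',L(288,208),.075)
s=[onz(c,*R(*q),.02) for q in [(504,105),(710,50),(763,224),(556,278)]];m=sum(s)/4
print('drive',m,'x-edge dirs',s[0]-s[3],s[1]-s[2],s[0]-s[1],s[3]-s[2])
P('nut',R(655,143),.108);P('knob',R(610,309),.15)
k=onz(c,*R(610,309),.15)
P('tall',(282,147),.165);P('small',(259,266),.085);P('red',L(380,155),.155);P('collar',L(232,160),.085)
x=(s[0]-s[3]+s[1]-s[2]);yaw=np.arctan2(x[1],x[0]);y2=np.arctan2(*( -(s[0]-s[1]+s[3]-s[2])[:2]*[1,-1]) ) ;print(yaw,y2)
ax=m[:2]+.0021*np.array([np.cos(yaw),np.sin(yaw)]);d=k[:2]-ax;print(np.hypot(*d),np.arctan2(d[1],d[0]), 'angle rel', (np.arctan2(d[1],d[0])-yaw-np.pi))
```

```text
paddle [0.5911 0.1654 0.162 ]
bladedir [ 0.05848094 -0.01106269  0.        ]
rackR [0.6337 0.1412 0.075 ]
rackR2 [0.5579 0.1257 0.075 ]
drive [ 0.5737045  -0.22374296  0.02      ] x-edge dirs [0.10522293 0.03038481 0.        ] [0.10680092 0.02902013 0.        ] [-0.03604626  0.12641709  0.        ] [-0.03446827  0.12505241  0.        ]
nut [ 0.5723 -0.2198  0.108 ]
knob [ 0.4756 -0.1856  0.15  ]
tall [ 0.6906 -0.0221  0.165 ]
small [0.4349 0.0255 0.085 ]
red [0.5762 0.0675 0.155 ]
collar [0.584  0.1579 0.085 ]
0.2731760472075812 0.27338874376066197
0.10690527881640569 2.782718018536151 angle rel -0.6320506822612235
```

The crop shows the grey blade with windows in the rack (top centre at about px 195,191), clearly distinct from the red one. The lever knob is at (357,247), so the nut sits at about 1.38 rad. The tool goes above the knob first.

play_rows([
  {"linear":[0,-30,-30],"fingers":85},
  {"linear":[0,-30,-30]},
  {"linear":[0,-30,-30]},
  {"linear":[0,-30,-30]},
  {"linear":[0,-30,-30]},
  {"linear":[0,-30,-30]},
  {"linear":[0,-30,-30]},
  {"linear":[0,-30,-30]},
  {"linear":[0,-30,-30]},
  {"linear":[0,-30,-30]},
  {"linear":[0,-30,-30]},
  {"linear":[0,-20,-19]},
])

```text
invalid input at $.commands[0]: expected keys linear, twist, fingers
```

play_rows([
  {"twist":[0.135,0,0]},
  {"twist":[0.135,0,0]},
  {"twist":[0.135,0,0]},
  {"twist":[0.135,0,0]},
  {"twist":[0.135,0,0]},
  {"twist":[0.135,0,0]},
  {},
  {},
])

```text
invalid input at $.commands[0]: expected keys linear, twist, fingers
```

```bash
cat >> h.py <<'E'
def to(p,yawdeg=None):
    "remaining move in tool axes (mm) and turn about tool x (rad) to p / tool-y yaw"
    s=env.state();R=np.array(s['tool_rot']);d=(np.array(p)-s['ee_pos'])*1000
    y=np.degrees(np.arctan2(R[1,1],R[0,1]));print('world d',d.round(1),'tool d',(R.T@d).round(1),'yaw',round(y,1), '' if yawdeg is None else ('twist',round(np.radians(y-yawdeg),3)))
E
python3 - <<'E'
from h import *
st();to([.4775,-.1863,.25],-110.6)
c=cap('wrist','w1.png');print(np.round(c['K'],1).tolist(),proj(c,[.4775,-.1863,.15]),proj(c,[.5737,-.2237,.108]))
g=c['image'].max(2);m=(g<60).astype('uint8');n,l,s,ce=cv2.connectedComponentsWithStats(m)
for i in range(1,n):
    if s[i,4]>150:print(s[i],ce[i])
E
```

```text
0.15 [0.3138, -0.6532, 0.2496] [[-0.001, 0.433, -0.901], [0.001, -0.901, -0.433], [-1.0, -0.001, 0.0]] [ 0.4 -1.1 -0.6] 0.08542422415609671
world d [1.637e+02 4.669e+02 4.000e-01] tool d [  -0.  -350.  -349.8] yaw -64.3 ('twist', np.float64(0.807))
[[264.7, 0.0, 260.6], [0.0, 264.7, 189.6], [0.0, 0.0, 1.0]] [-463.84995343 -482.51720941] [-239.54821648 -547.93353043]
[    0   241   512   143 34878] [259.43534606 337.77263605]
```

View pics/w1.png

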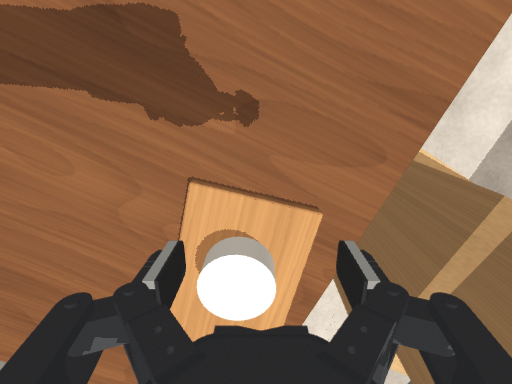

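The wrist view shows the fingers at (180,260) and (350,260), with an unrelated jar below; the move itself was refused because every key is required. I'll send it again with all the keys.

play_rows([
  {"linear":[0,-30,-30],"twist":[0,0,0],"fingers":85},
  {"linear":[0,-30,-30],"twist":[0,0,0],"fingers":85},
  {"linear":[0,-30,-30],"twist":[0,0,0],"fingers":85},
  {"linear":[0,-30,-30],"twist":[0,0,0],"fingers":85},
  {"linear":[0,-30,-30],"twist":[0,0,0],"fingers":85},
  {"linear":[0,-30,-30],"twist":[0,0,0],"fingers":85},
  {"linear":[0,-30,-30],"twist":[0,0,0],"fingers":85},
  {"linear":[0,-30,-30],"twist":[0,0,0],"fingers":85},
  {"linear":[0,-30,-30],"twist":[0,0,0],"fingers":85},
  {"linear":[0,-30,-30],"twist":[0,0,0],"fingers":85},
  {"linear":[0,-30,-30],"twist":[0,0,0],"fingers":85},
  {"linear":[0,-20,-20],"twist":[0,0,0],"fingers":85},
])

```text
clock: 1.4
ee_pos: [0.4786, -0.1834, 0.2504]
tool_rot: [[0.0, 0.435, -0.9], [0.001, -0.9, -0.435], [-1.0, -0.0, -0.001]]
ft_force: [1.0, -0.1, -0.6]
gripper_width: 0.085
```

play_rows([
  {"linear":[0,0,0],"twist":[0.135,0,0],"fingers":85},
  {"linear":[0,0,0],"twist":[0.135,0,0],"fingers":85},
  {"linear":[0,0,0],"twist":[0.135,0,0],"fingers":85},
  {"linear":[0,0,0],"twist":[0.135,0,0],"fingers":85},
  {"linear":[0,0,0],"twist":[0.135,0,0],"fingers":85},
  {"linear":[0,0,0],"twist":[0.135,0,0],"fingers":85},
  {"linear":[0,0,0],"twist":[0,0,0],"fingers":85},
  {"linear":[0,0,0],"twist":[0,0,0],"fingers":85},
])

```text
clock: 2.2
ee_pos: [0.4779, -0.1863, 0.2502]
tool_rot: [[-0.0, -0.35, -0.937], [-0.0, -0.937, 0.35], [-1.0, 0.0, 0.0]]
ft_force: [-0.2, -0.2, -0.1]
gripper_width: 0.0847
```

Run:
```python
from h import *
st();to([.4775,-.1863,.25],-110.6)
c=cap('wrist','w2.png');print(proj(c,[.4775,-.1863,.15]),proj(c,[.5737,-.2237,.108]))
g=c['image'].max(2);m=(g<60).astype('uint8');n,l,s,ce=cv2.connectedComponentsWithStats(m)
for i in range(1,n):
    if s[i,4]>150:print(s[i],ce[i])
```

```text
2.2 [0.4779, -0.1863, 0.2502] [[-0.0, -0.35, -0.937], [-0.0, -0.937, 0.35], [-1.0, 0.0, 0.0]] [-0.2 -0.2 -0.1] 0.08471382582289534
world d [-0.4 -0.  -0.2] tool d [0.2 0.1 0.4] yaw -110.5 ('twist', np.float64(0.002))
[261.54875549 197.11475048] [262.82717531  77.18351945]
[253 173  23  35 622] [263.60128617 190.53215434]
[    0   241   512   143 31373] [255.75851847 338.13916425]
[381 342  17  38 186] [389.05913978 357.43548387]
```

View pics/w2.png

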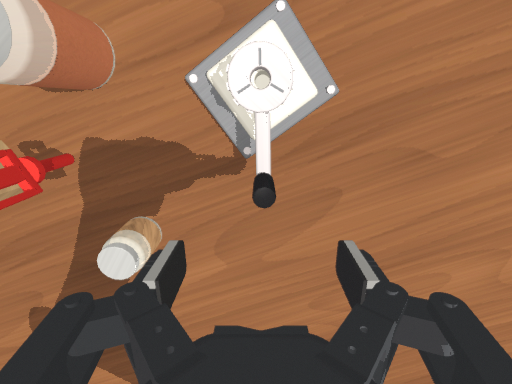

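The wrist view shows the knob top at (264,196), against (262,197) predicted, with the nut at (261,77) and the small jar clear at (120,260). The tool can go down and cage the knob.

play_rows([
  {"linear":[30,0,0],"twist":[0,0,0],"fingers":85},
  {"linear":[30,0,0],"twist":[0,0,0],"fingers":85},
  {"linear":[30,0,0],"twist":[0,0,0],"fingers":85},
  {"linear":[30,0,0],"twist":[0,0,0],"fingers":85},
  {"linear":[0,0,0],"twist":[0,0,0],"fingers":27},
  {"linear":[0,0,0],"twist":[0,0,0],"fingers":27},
  {"linear":[0,0,0],"twist":[0,0,0],"fingers":27},
  {"linear":[0,0,0],"twist":[0,0,0],"fingers":27},
  {"linear":[0,0,0],"twist":[0,0,0],"fingers":27},
  {"linear":[0,0,0],"twist":[0,0,0],"fingers":27},
  {"linear":[0,0,0],"twist":[0,0,0],"fingers":27},
], squeeze=30)

```text
clock: 3.35
ee_pos: [0.4781, -0.1867, 0.1307]
tool_rot: [[0.001, -0.354, -0.935], [-0.0, -0.935, 0.354], [-1.0, 0.0, -0.001]]
ft_force: [-1.1, -2.3, 1.7]
gripper_width: 0.027
```

Run:
```python
from h import *
A=np.array([.5757,-.2232]);st()
p=lambda n:(lambda a:[*(A+.105*np.array([np.cos(a),np.sin(a)])),.128])(np.pi+.2733+.75-n)
for n in(1.38,0.,):to(p(n),np.degrees(np.pi+.2733+.75-n)-270)
# constant arc row: rotate by -w about tool x, chord
w=0.115; ch=105*2*np.sin(w/2);print('row chord tangential +',ch*np.cos(w/2),'toward axis',ch*np.sin(w/2))
```

```text
3.35 [0.4781, -0.1867, 0.1307] [[0.001, -0.354, -0.935], [-0.0, -0.935, 0.354], [-1.0, 0.0, -0.001]] [-1.1 -2.3  1.7] 0.02698713096691289
world d [-0.8  0.2 -2.7] tool d [2.7 0.1 0.8] yaw -110.8 ('twist', np.float64(-0.006))
world d [  42.9 -126.1   -2.7] tool d [  2.8 102.7 -84.8] yaw -110.8 ('twist', np.float64(-1.386))
row chord tangential + 12.048402281334702 toward axis 0.6935476470073364
```

play_rows([
  {"linear":[0,12,-0.7],"twist":[-0.115,0,0],"fingers":27},
  {"linear":[0,12,-0.7],"twist":[-0.115,0,0],"fingers":27},
  {"linear":[0,12,-0.7],"twist":[-0.115,0,0],"fingers":27},
  {"linear":[0,12,-0.7],"twist":[-0.115,0,0],"fingers":27},
])

```text
clock: 3.75
ee_pos: [0.4717, -0.2328, 0.1304]
tool_rot: [[-0.0, 0.104, -0.995], [0.001, -0.995, -0.104], [-1.0, -0.001, 0.0]]
ft_force: [1.5, 3.8, 0.4]
gripper_width: 0.0267
```

play_rows([
  {"linear":[0,12,-0.7],"twist":[-0.115,0,0],"fingers":27},
  {"linear":[0,12,-0.7],"twist":[-0.115,0,0],"fingers":27},
  {"linear":[0,12,-0.7],"twist":[-0.115,0,0],"fingers":27},
  {"linear":[0,12,-0.7],"twist":[-0.115,0,0],"fingers":27},
  {"linear":[0,12,-0.7],"twist":[-0.115,0,0],"fingers":27},
  {"linear":[0,12,-0.7],"twist":[-0.115,0,0],"fingers":27},
  {"linear":[0,12,-0.7],"twist":[-0.115,0,0],"fingers":27},
  {"linear":[0,12,-0.7],"twist":[-0.115,0,0],"fingers":27},
  {"linear":[0,0,0],"twist":[0,0,0],"fingers":27},
  {"linear":[0,0,0],"twist":[0,0,0],"fingers":27},
])

```text
clock: 4.75
ee_pos: [0.5205, -0.3124, 0.13]
tool_rot: [[-0.0, 0.849, -0.528], [0.0, -0.528, -0.849], [-1.0, -0.0, -0.0]]
ft_force: [-0.8, 0.5, -0.8]
gripper_width: 0.0269
```

Run:
```python
from h import *
s=st();to([.521,-.3129,.128],-31.4);A=np.array([.5757,-.2232]);d=s['ee_pos'][:2]-A;print(np.hypot(*d),np.pi+.2733+.75-np.arctan2(d[1],d[0])%(2*np.pi))
c=cap('top','t2.png');a=c['image'][170:280,315:405];cv2.imwrite('pics/c2.png',cv2.resize(a,None,fx=5,fy=5,interpolation=cv2.INTER_CUBIC))
```

```text
4.75 [0.5205, -0.3124, 0.13] [[-0.0, 0.849, -0.528], [0.0, -0.528, -0.849], [-1.0, -0.0, -0.0]] [-0.8  0.5 -0.8] 0.026927229711813164
world d [ 0.5 -0.5 -2. ] tool d [2.  0.7 0.2] yaw -31.9 ('twist', np.float64(-0.008))
0.10486866557096418 0.006771349278454686
```

play_rows([
  {"linear":[0,0,0],"twist":[0,0,0],"fingers":85},
  {"linear":[0,0,0],"twist":[0,0,0],"fingers":85},
  {"linear":[0,0,0],"twist":[0,0,0],"fingers":85},
  {"linear":[0,0,0],"twist":[0,0,0],"fingers":85},
  {"linear":[-40,0,0],"twist":[0,0,0],"fingers":85},
  {"linear":[-40,0,0],"twist":[0,0,0],"fingers":85},
  {"linear":[-40,0,0],"twist":[0,0,0],"fingers":85},
  {"linear":[0,0,-20],"twist":[0,0,0],"fingers":85},
  {"linear":[0,0,-20],"twist":[0,0,0],"fingers":85},
  {"linear":[0,0,0],"twist":[0,0,0],"fingers":85},
])

```text
clock: 5.8
ee_pos: [0.5433, -0.2757, 0.2509]
tool_rot: [[0.002, 0.853, -0.522], [0.001, -0.522, -0.853], [-1.0, 0.001, -0.002]]
ft_force: [0.9, 0.5, -0.5]
gripper_width: 0.085
```

Run:
```python
from h import *
s=st();c=cap('wrist','w3.png');u,v=proj(c,[.5737,-.2237,.108]);print(u,v)
print(proj(c,[.521,-.3129,.15]))
i=c['image'];x0=int(u)-50;y0=max(0,int(v)-50);print(x0,y0)
cv2.imwrite('pics/c3.png',cv2.resize(i[y0:y0+140,x0:x0+100],None,fx=4,fy=4,interpolation=cv2.INTER_CUBIC))
```

```text
5.8 [0.5433, -0.2757, 0.2509] [[0.002, 0.853, -0.522], [0.001, -0.522, -0.853], [-1.0, 0.001, -0.002]] [ 0.9  0.5 -0.5] 0.08499158498642223
259.0024327305397 124.93461816483222
[260.85719036 239.75658039]
209 74
```

View pics/c3.png

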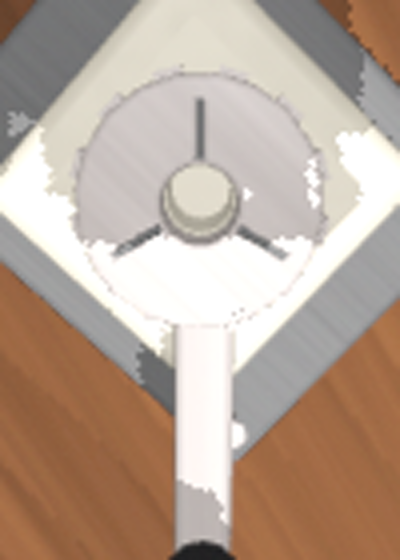

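The crop shows the nut slack and its hole centred at px (259,125), which matches the predicted bore (259,124.9). The bore is at (0.5737,-0.2237). On to the paddle.

play_rows([
  {"linear":[0,-19,-40],"twist":[0,0,0],"fingers":40},
  {"linear":[0,-19,-40],"twist":[0,0,0],"fingers":40},
  {"linear":[0,-19,-40],"twist":[0,0,0],"fingers":40},
  {"linear":[0,-19,-40],"twist":[0,0,0],"fingers":40},
  {"linear":[0,-19,-40],"twist":[0,0,0],"fingers":40},
  {"linear":[0,-19,-40],"twist":[0,0,0],"fingers":40},
  {"linear":[0,-19,-40],"twist":[0,0,0],"fingers":40},
  {"linear":[0,-19,-40],"twist":[0,0,0],"fingers":40},
  {"linear":[0,-19,-40],"twist":[0,0,0],"fingers":40},
  {"linear":[0,-19,-40],"twist":[0,0,0],"fingers":40},
])

```text
clock: 6.85
ee_pos: [0.5904, 0.1621, 0.2499]
tool_rot: [[-0.0, 0.85, -0.526], [-0.001, -0.526, -0.85], [-1.0, 0.0, 0.001]]
ft_force: [0.6, 0.4, -0.3]
gripper_width: 0.04
```

play_rows([
  {"linear":[0,0,0],"twist":[0.12,0,0],"fingers":40},
  {"linear":[0,0,0],"twist":[0.12,0,0],"fingers":40},
  {"linear":[0,0,0],"twist":[0.12,0,0],"fingers":40},
  {"linear":[0,0,0],"twist":[0.12,0,0],"fingers":40},
  {"linear":[0,0,0],"twist":[0.12,0,0],"fingers":40},
  {"linear":[0,0,0],"twist":[0.12,0,0],"fingers":40},
  {"linear":[0,0,0],"twist":[0.12,0,0],"fingers":40},
  {"linear":[0,0,0],"twist":[0.12,0,0],"fingers":40},
  {"linear":[0,0,0],"twist":[0.12,0,0],"fingers":40},
  {"linear":[0,0,0],"twist":[0.12,0,0],"fingers":40},
  {"linear":[0,0,0],"twist":[0,0,0],"fingers":40},
  {"linear":[0,0,0],"twist":[0,0,0],"fingers":40},
])

```text
clock: 8.05
ee_pos: [0.5902, 0.1611, 0.25]
tool_rot: [[-0.0, -0.178, -0.984], [-0.001, -0.984, 0.178], [-1.0, 0.001, 0.0]]
ft_force: [0.2, -0.2, 0.4]
gripper_width: 0.0399
```

Run:
```python
from h import *
s=st();print(np.round(s['joint_pos'],2));to([.590,.164,.25],-100.7);c=cap('wrist','w4.png');u,v=proj(c,[.590,.164,.162]);print(u,v)
i=c['image'];x0=int(u)-75;y0=max(0,int(v)-75);print(x0,y0)
cv2.imwrite('pics/c4.png',cv2.resize(i[y0:y0+130,x0:x0+150],None,fx=4,fy=4,interpolation=cv2.INTER_CUBIC))
```

```text
8.05 [0.5902, 0.1611, 0.25] [[-0.0, -0.178, -0.984], [-0.001, -0.984, 0.178], [-1.0, 0.001, 0.0]] [ 0.2 -0.2  0.4] 0.03991489503081668
[-0.31  0.46 -0.08  1.86  0.05  0.82 -2.16]
world d [-0.2  2.9 -0. ] tool d [ 0.  -2.8  0.7] yaw -100.3 ('twist', np.float64(0.008))
258.00010051500226 202.56870112232704
183 127
```

View pics/c4.png

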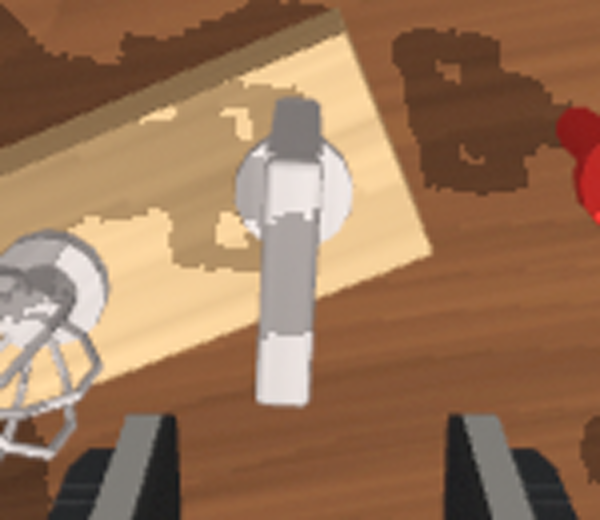

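Run:
```python
from h import *
c=cap('wrist');f=lambda u,v:onz(c,183+u/4,127+v/4,.162)
a=f(295,158);b=f(282,404);print(a,b,np.hypot(*(a-b)[:2]),np.degrees(np.arctan2(*(a-b)[1::-1])))
m=(a+b)/2;col=onz(c,183+293/4,127+192/4,.085);print('collar',col,'mid',m)
to([m[0],m[1],.129],np.degrees(np.arctan2(*(a-b)[1::-1]))-90)
```

```text
[0.62135761 0.15937445 0.162     ] [0.5669275  0.17249639 0.162     ] 0.05598948741503954 -13.554161974877463
collar [0.59386101 0.16612827 0.085     ] mid [0.59414255 0.16593542 0.162     ]
world d [   3.9    4.6 -121.1] tool d [121.1  -5.3  -3. ] yaw -100.3 ('twist', np.float64(0.057))
```

The crop shows the blade top running from (282,404) to (295,158), 56.0 mm long, with the collar centre in agreement at (0.594,0.166). The tool corrects, goes down and grips.

play_rows([
  {"linear":[0,-5.3,-3],"twist":[0.057,0,0],"fingers":40},
  {"linear":[30,0,0],"twist":[0,0,0],"fingers":40},
  {"linear":[30,0,0],"twist":[0,0,0],"fingers":40},
  {"linear":[30,0,0],"twist":[0,0,0],"fingers":40},
  {"linear":[31,0,0],"twist":[0,0,0],"fingers":40},
  {"linear":[0,0,0],"twist":[0,0,0],"fingers":40},
  {"linear":[0,0,0],"twist":[0,0,0],"fingers":0},
  {"linear":[0,0,0],"twist":[0,0,0],"fingers":0},
  {"linear":[0,0,0],"twist":[0,0,0],"fingers":0},
  {"linear":[0,0,0],"twist":[0,0,0],"fingers":0},
  {"linear":[0,0,0],"twist":[0,0,0],"fingers":0},
  {"linear":[0,0,0],"twist":[0,0,0],"fingers":0},
], squeeze=60)

```text
clock: 9.35
ee_pos: [0.5948, 0.1665, 0.1307]
tool_rot: [[0.002, -0.237, -0.972], [0.001, -0.972, 0.237], [-1.0, -0.001, -0.002]]
ft_force: [0.9, -1.2, 7.1]
gripper_width: 0.0114
```

Gripped at 11.4 mm. Now lift.

play_rows([
  {"linear":[-15,0,0],"twist":[0,0,0],"fingers":0},
  {"linear":[-25,0,0],"twist":[0,0,0],"fingers":0},
  {"linear":[-25,0,0],"twist":[0,0,0],"fingers":0},
  {"linear":[-25,0,0],"twist":[0,0,0],"fingers":0},
  {"linear":[-30,0,0],"twist":[0,0,0],"fingers":0},
  {"linear":[-30,0,0],"twist":[0,0,0],"fingers":0},
  {"linear":[-30,0,0],"twist":[0,0,0],"fingers":0},
  {"linear":[0,0,0],"twist":[0,0,0],"fingers":0},
])

```text
clock: 10.15
ee_pos: [0.5955, 0.1669, 0.3145]
tool_rot: [[0.007, -0.237, -0.971], [0.003, -0.971, 0.237], [-1.0, -0.004, -0.006]]
ft_force: [0.9, 0.9, -3.1]
gripper_width: 0.0114
```

Run:
```python
from h import *
st();to([.5737,-.2237,.25])
```

```text
10.15 [0.5955, 0.1669, 0.3145] [[0.007, -0.237, -0.971], [0.003, -0.971, 0.237], [-1.0, -0.004, -0.006]] [ 0.9  0.9 -3.1] 0.01136688081817168
world d [ -21.8 -390.6  -64.5] tool d [ 63.4 384.9 -71. ] yaw -103.7
```

play_rows([
  {"linear":[0,32,-6],"twist":[0,0,0],"fingers":0},
  {"linear":[0,32,-6],"twist":[0,0,0],"fingers":0},
  {"linear":[0,32,-6],"twist":[0,0,0],"fingers":0},
  {"linear":[0,32,-6],"twist":[0,0,0],"fingers":0},
  {"linear":[0,32,-6],"twist":[0,0,0],"fingers":0},
  {"linear":[0,32,-6],"twist":[0,0,0],"fingers":0},
  {"linear":[0,32,-6],"twist":[0,0,0],"fingers":0},
  {"linear":[0,32,-6],"twist":[0,0,0],"fingers":0},
  {"linear":[0,32,-6],"twist":[0,0,0],"fingers":0},
  {"linear":[0,32,-6],"twist":[0,0,0],"fingers":0},
  {"linear":[0,32,-6],"twist":[0,0,0],"fingers":0},
  {"linear":[0,32,-5],"twist":[0,0,0],"fingers":0},
])

```text
clock: 11.35
ee_pos: [0.5714, -0.2245, 0.309]
tool_rot: [[-0.001, -0.237, -0.972], [0.0, -0.972, 0.237], [-1.0, -0.0, 0.001]]
ft_force: [0.2, -0.1, -2.2]
gripper_width: 0.0114
```

play_rows([
  {"linear":[20,0,0],"twist":[0,0,0],"fingers":0},
  {"linear":[20,0,0],"twist":[0,0,0],"fingers":0},
  {"linear":[10,0,0],"twist":[0,0,0],"fingers":0},
  {"linear":[0,0,0],"twist":[0,0,0],"fingers":0},
  {"linear":[0,0,0],"twist":[0,0,0],"fingers":0},
])

```text
clock: 11.85
ee_pos: [0.5723, -0.2232, 0.2596]
tool_rot: [[-0.0, -0.236, -0.972], [0.0, -0.972, 0.236], [-1.0, -0.0, 0.0]]
ft_force: [0.3, 0.4, -1.6]
gripper_width: 0.0111
```

Run:
```python
from h import *
s=st();to([.5737,-.2237,.264]);R=np.array(s['tool_rot'])
foot=np.array(s['ee_pos'])+.122*R[:,0];print('foot pred',foot)
o=[]
for n in('scene','wrist'):
    c=cap(n,n+'5.png');
    pts=[foot,s['ee_pos']+.052*R[:,0],[.5737,-.2237,.108]]
    q=[proj(c,p) for p in pts];print(n,np.round(q,1).tolist())
    u,v=q[0];x0=int(u)-40;y0=int(max(0,min(v-60,384-110)));print(x0,y0);o.append(cv2.resize(c['image'][y0:y0+110,x0:x0+80],None,fx=5,fy=5,interpolation=cv2.INTER_CUBIC))
cv2.imwrite('pics/c5.png',np.hstack(o))
```

```text
11.85 [0.5723, -0.2232, 0.2596] [[-0.0, -0.236, -0.972], [0.0, -0.972, 0.236], [-1.0, -0.0, 0.0]] [ 0.3  0.4 -1.6] 0.011071489050407552
world d [ 1.4 -0.5  4.4] tool d [-4.4  0.1 -1.5] yaw -103.7 
foot pred [ 0.57231865 -0.22320986  0.13764097]
scene [[147.0, 204.3], [138.8, 184.6], [149.9, 212.5]]
107 144
wrist [[261.2, 189.5], [261.5, 219.6], [261.3, 179.6]]
221 129
```

View pics/c5.png

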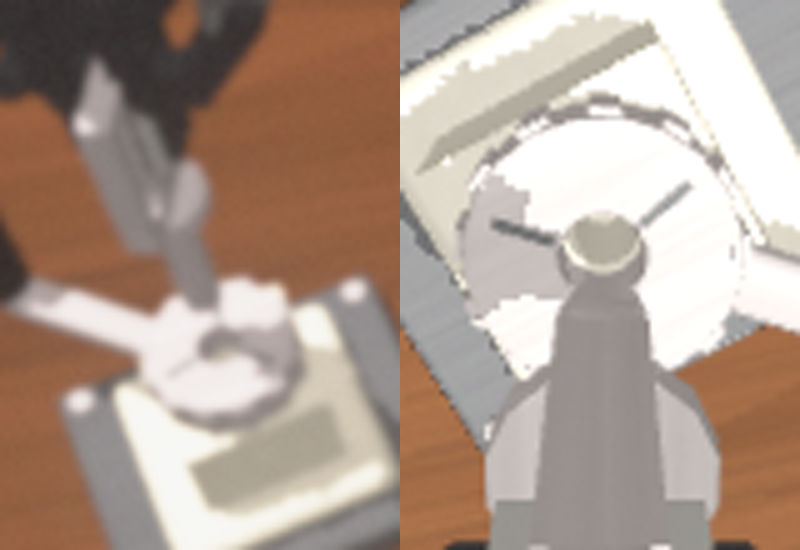

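In the crop the foot tip is at about px (262,187), just in front of the hole at (261,179), as predicted. It needs 1.5 mm along −z, then a slow descent.

play_rows([
  {"linear":[0,0,-1.5],"twist":[0,0,0],"fingers":0},
  {"linear":[10,0,0],"twist":[0,0,0],"fingers":0},
  {"linear":[10,0,0],"twist":[0,0,0],"fingers":0},
  {"linear":[5,0,0],"twist":[0,0,0],"fingers":0},
  {"linear":[4,0,0],"twist":[0,0,0],"fingers":0},
  {"linear":[4,0,0],"twist":[0,0,0],"fingers":0},
  {"linear":[4,0,0],"twist":[0,0,0],"fingers":0},
  {"linear":[4,0,0],"twist":[0,0,0],"fingers":0},
  {"linear":[0,0,0],"twist":[0,0,0],"fingers":0},
])

```text
clock: 12.85
ee_pos: [0.5734, -0.2238, 0.2177]
tool_rot: [[-0.001, -0.237, -0.972], [0.0, -0.972, 0.237], [-1.0, -0.0, 0.001]]
ft_force: [-0.5, -1.1, -2.2]
gripper_width: 0.0115
```

play_rows([
  {"linear":[4,0,0],"twist":[0,0,0],"fingers":0},
  {"linear":[4,0,0],"twist":[0,0,0],"fingers":0},
  {"linear":[4,0,0],"twist":[0,0,0],"fingers":0},
  {"linear":[4,0,0],"twist":[0,0,0],"fingers":0},
  {"linear":[4,0,0],"twist":[0,0,0],"fingers":0},
  {"linear":[0,0,0],"twist":[0,0,0],"fingers":0},
])

```text
clock: 13.45
ee_pos: [0.5737, -0.2238, 0.1977]
tool_rot: [[-0.0, -0.237, -0.972], [0.0, -0.972, 0.237], [-1.0, -0.0, 0.0]]
ft_force: [0.1, 0.5, -3.3]
gripper_width: 0.0108
```

Foot at about z 0.074, inside the housing with no contact force. Continue.

play_rows([
  {"linear":[5,0,0],"twist":[0,0,0],"fingers":0},
  {"linear":[5,0,0],"twist":[0,0,0],"fingers":0},
  {"linear":[5,0,0],"twist":[0,0,0],"fingers":0},
  {"linear":[4,0,0],"twist":[0,0,0],"fingers":0},
  {"linear":[3,0,0],"twist":[0,0,0],"fingers":0},
  {"linear":[2,0,0],"twist":[0,0,0],"fingers":0},
  {"linear":[1.5,0,0],"twist":[0,0,0],"fingers":0},
  {"linear":[0,0,0],"twist":[0,0,0],"fingers":0},
])

```text
clock: 14.25
ee_pos: [0.5736, -0.2239, 0.1726]
tool_rot: [[-0.0, -0.237, -0.972], [0.0, -0.972, 0.237], [-1.0, 0.0, 0.0]]
ft_force: [1.1, -0.3, -3.5]
gripper_width: 0.0112
```

play_rows([
  {"linear":[1.5,0,0],"twist":[0,0,0],"fingers":0},
  {"linear":[1,0,0],"twist":[0,0,0],"fingers":0},
  {"linear":[1,0,0],"twist":[0,0,0],"fingers":0},
  {"linear":[0,0,0],"twist":[0,0,0],"fingers":0},
])

```text
clock: 14.65
ee_pos: [0.5736, -0.2239, 0.1692]
tool_rot: [[0.0, -0.237, -0.972], [-0.0, -0.972, 0.237], [-1.0, 0.0, -0.0]]
ft_force: [1.4, 0.7, -2.9]
gripper_width: 0.0112
```

play_rows([
  {"linear":[0.7,0,0],"twist":[0,0,0],"fingers":0},
  {"linear":[0.7,0,0],"twist":[0,0,0],"fingers":0},
  {"linear":[0.5,0,0],"twist":[0,0,0],"fingers":0},
  {"linear":[0,0,0],"twist":[0,0,0],"fingers":0},
])

```text
clock: 15.05
ee_pos: [0.5739, -0.224, 0.1685]
tool_rot: [[0.001, -0.237, -0.971], [-0.0, -0.971, 0.237], [-1.0, 0.0, -0.001]]
ft_force: [-0.6, 1.0, 9.2]
gripper_width: 0.0113
```

Contact at 9 N with TCP z 0.1685, which is the depth predicted for home. Release and go up.

play_rows([
  {"linear":[0,0,0],"twist":[0,0,0],"fingers":50},
  {"linear":[0,0,0],"twist":[0,0,0],"fingers":50},
  {"linear":[0,0,0],"twist":[0,0,0],"fingers":50},
  {"linear":[0,0,0],"twist":[0,0,0],"fingers":50},
  {"linear":[0,0,0],"twist":[0,0,0],"fingers":50},
  {"linear":[-20,0,0],"twist":[0,0,0],"fingers":50},
  {"linear":[-30,0,0],"twist":[0,0,0],"fingers":50},
  {"linear":[-30,0,0],"twist":[0,0,0],"fingers":50},
  {"linear":[-10,0,0],"twist":[0,0,0],"fingers":50},
  {"linear":[0,0,0],"twist":[0,0,0],"fingers":50},
])

```text
clock: 16.05
ee_pos: [0.5742, -0.2241, 0.2588]
tool_rot: [[0.003, -0.237, -0.972], [-0.001, -0.972, 0.237], [-1.0, 0.0, -0.003]]
ft_force: [0.1, -0.5, -0.4]
gripper_width: 0.0499
```

Run:
```python
from h import *
st();to([.521,-.3129,.25],-31.6)
```

```text
16.05 [0.5742, -0.2241, 0.2588] [[0.003, -0.237, -0.972], [-0.001, -0.972, 0.237], [-1.0, 0.0, -0.003]] [ 0.1 -0.5 -0.4] 0.049934568986849115
world d [-53.2 -88.8  -8.8] tool d [ 8.7 98.9 30.6] yaw -103.7 ('twist', np.float64(-1.259))
```

play_rows([
  {"linear":[0,33,10.2],"twist":[0,0,0],"fingers":60},
  {"linear":[0,33,10.2],"twist":[0,0,0],"fingers":60},
  {"linear":[0,33,10.2],"twist":[0,0,0],"fingers":60},
  {"linear":[0,0,0],"twist":[-0.14,0,0],"fingers":60},
  {"linear":[0,0,0],"twist":[-0.14,0,0],"fingers":60},
  {"linear":[0,0,0],"twist":[-0.14,0,0],"fingers":60},
  {"linear":[0,0,0],"twist":[-0.14,0,0],"fingers":60},
  {"linear":[0,0,0],"twist":[-0.14,0,0],"fingers":60},
  {"linear":[0,0,0],"twist":[-0.14,0,0],"fingers":60},
  {"linear":[0,0,0],"twist":[-0.14,0,0],"fingers":60},
  {"linear":[0,0,0],"twist":[-0.14,0,0],"fingers":60},
  {"linear":[0,0,0],"twist":[-0.14,0,0],"fingers":60},
])

```text
clock: 17.25
ee_pos: [0.5198, -0.3124, 0.2556]
tool_rot: [[-0.002, 0.856, -0.517], [0.002, -0.517, -0.856], [-1.0, -0.003, -0.0]]
ft_force: [0.3, -0.1, -1.2]
gripper_width: 0.0601
```

play_rows([
  {"linear":[0,0,0],"twist":[0,0,0],"fingers":60},
  {"linear":[0,0,0],"twist":[0,0,0],"fingers":60},
])

```text
clock: 17.45
ee_pos: [0.5199, -0.3127, 0.2561]
tool_rot: [[-0.001, 0.85, -0.526], [0.001, -0.526, -0.85], [-1.0, -0.002, -0.0]]
ft_force: [-0.8, -0.9, -0.5]
gripper_width: 0.0604
```

Run:
```python
from h import *
st();to([.521,-.3129,.13],-31.6)
c=cap('wrist','w6.png');print(proj(c,[.521,-.3129,.15]),proj(c,[.5737,-.2237,.200]),proj(c,[.5737,-.2237,.113]))
```

```text
17.45 [0.5199, -0.3127, 0.2561] [[-0.001, 0.85, -0.526], [0.001, -0.526, -0.85], [-1.0, -0.002, -0.0]] [-0.8 -0.9 -0.5] 0.060401712135117434
world d [   1.1   -0.2 -126.1] tool d [126.1   1.3  -0.4] yaw -31.8 ('twist', np.float64(-0.003))
[261.88211236 194.59378227] [258.77952258  63.94673481] [259.53233814  76.49020834]
```

View pics/w6.png

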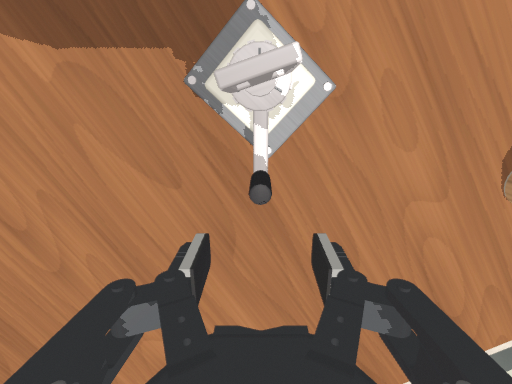

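The picture shows the paddle standing upright in the collet at (258,65), with the knob at (261,193) below the gripper. Down, cage the knob, then turn clockwise.

play_rows([
  {"linear":[30,1,0],"twist":[0,0,0],"fingers":60},
  {"linear":[32,0,0],"twist":[0,0,0],"fingers":60},
  {"linear":[32,0,0],"twist":[0,0,0],"fingers":60},
  {"linear":[32,0,0],"twist":[0,0,0],"fingers":60},
  {"linear":[0,0,0],"twist":[0,0,0],"fingers":24},
  {"linear":[0,0,0],"twist":[0,0,0],"fingers":24},
  {"linear":[0,0,0],"twist":[0,0,0],"fingers":24},
  {"linear":[0,0,0],"twist":[0,0,0],"fingers":24},
  {"linear":[0,0,0],"twist":[0,0,0],"fingers":24},
], squeeze=30)

```text
clock: 18.4
ee_pos: [0.5211, -0.3131, 0.1325]
tool_rot: [[0.0, 0.852, -0.523], [-0.0, -0.523, -0.852], [-1.0, 0.0, 0.0]]
ft_force: [-3.5, 3.7, 3.0]
gripper_width: 0.024
```

play_rows([
  {"linear":[0,-12,-0.7],"twist":[0.115,0,0],"fingers":24},
  {"linear":[0,-12,-0.7],"twist":[0.115,0,0],"fingers":24},
  {"linear":[0,-12,-0.7],"twist":[0.115,0,0],"fingers":24},
  {"linear":[0,-12,-0.7],"twist":[0.115,0,0],"fingers":24},
  {"linear":[0,-12,-0.7],"twist":[0.115,0,0],"fingers":24},
  {"linear":[0,-12,-0.7],"twist":[0.115,0,0],"fingers":24},
  {"linear":[0,-12,-0.7],"twist":[0.115,0,0],"fingers":24},
  {"linear":[0,-12,-0.7],"twist":[0.115,0,0],"fingers":24},
])

```text
clock: 19.2
ee_pos: [0.4723, -0.2364, 0.1326]
tool_rot: [[0.003, 0.094, -0.996], [-0.003, -0.996, -0.094], [-1.0, 0.003, -0.002]]
ft_force: [-0.7, -5.5, 0.5]
gripper_width: 0.024
```

play_rows([
  {"linear":[0,-12,-0.7],"twist":[0.115,0,0],"fingers":24},
  {"linear":[0,-12,-0.7],"twist":[0.115,0,0],"fingers":24},
  {"linear":[0,-6,-0.2],"twist":[0.057,0,0],"fingers":24},
  {"linear":[0,-6,-0.2],"twist":[0.057,0,0],"fingers":24},
  {"linear":[0,-6,-0.2],"twist":[0.057,0,0],"fingers":24},
  {"linear":[0,0,0],"twist":[0,0,0],"fingers":24},
])

```text
clock: 19.8
ee_pos: [0.4768, -0.1933, 0.1322]
tool_rot: [[0.002, -0.296, -0.955], [-0.001, -0.955, 0.296], [-1.0, 0.0, -0.002]]
ft_force: [-0.2, -0.7, -0.0]
gripper_width: 0.024
```

Run:
```python
from h import *
s=st();A=np.array([.5757,-.2232]);d=s['ee_pos'][:2]-A;n=np.pi+.2733+.75-np.arctan2(d[1],d[0])%(2*np.pi);print(np.hypot(*d),n)
a=np.pi+.2733+.75-1.43;to([*(A+.105*np.array([np.cos(a),np.sin(a)])),.13],np.degrees(a)-270)
```

```text
19.8 [0.4768, -0.1933, 0.1322] [[0.002, -0.296, -0.955], [-0.001, -0.955, 0.296], [-1.0, 0.0, -0.002]] [-0.2 -0.7 -0. ] 0.02398675468913611
0.1033027416100113 1.3169431686843263
world d [ 2.4 11.6 -2.2] tool d [  2.2 -11.8   1.1] yaw -107.2 ('twist', np.float64(0.106))
```

play_rows([
  {"linear":[0,-4,1],"twist":[0.035,0,0],"fingers":24},
  {"linear":[0,-4,0],"twist":[0.035,0,0],"fingers":24},
  {"linear":[0,-4,0],"twist":[0.035,0,0],"fingers":24},
  {"linear":[0,0,0],"twist":[0,0,0],"fingers":24},
  {"linear":[0,0,0],"twist":[0,0,0],"fingers":24},
])

```text
clock: 20.3
ee_pos: [0.4792, -0.1807, 0.1313]
tool_rot: [[-0.0, -0.393, -0.919], [0.001, -0.919, 0.393], [-1.0, -0.0, 0.001]]
ft_force: [0.0, -0.7, 0.1]
gripper_width: 0.024
```

Run:
```python
from h import *
s=st();A=np.array([.5757,-.2232]);d=s['ee_pos'][:2]-A;n=np.pi+.2733+.75-np.arctan2(d[1],d[0])%(2*np.pi);print(np.hypot(*d),n)
```

```text
20.3 [0.4792, -0.1807, 0.1313] [[-0.0, -0.393, -0.919], [0.001, -0.919, 0.393], [-1.0, -0.0, 0.001]] [ 0.  -0.7  0.1] 0.0239776318817069
0.10543976481981163 1.437849673974541
```

play_rows([
  {"linear":[0,0,0],"twist":[0,0,0],"fingers":60},
  {"linear":[0,0,0],"twist":[0,0,0],"fingers":60},
  {"linear":[0,0,0],"twist":[0,0,0],"fingers":60},
  {"linear":[0,0,0],"twist":[0,0,0],"fingers":60},
  {"linear":[-40,0,0],"twist":[0,0,0],"fingers":60},
  {"linear":[-40,0,0],"twist":[0,0,0],"fingers":60},
  {"linear":[-40,0,0],"twist":[0,0,0],"fingers":60},
  {"linear":[0,0,0],"twist":[0,0,0],"fingers":60},
  {"linear":[0,0,0],"twist":[0,0,0],"fingers":60},
])

```text
clock: 21.2
ee_pos: [0.4795, -0.1814, 0.2523]
tool_rot: [[0.002, -0.394, -0.919], [-0.0, -0.919, 0.394], [-1.0, -0.001, -0.002]]
ft_force: [0.5, 0.6, -0.5]
gripper_width: 0.06
```

Run:
```python
from h import *
st();c=cap('wrist');d=cap('top');a=np.pi+.2733+.75-1.43
print(proj(c,[.5757+.105*np.cos(a),-.2232+.105*np.sin(a),.15]))
im=np.hstack([c['image'][:260,130:390],cv2.resize(d['image'][120:280,105:405],(487,260))]);cv2.imwrite('pics/f7.png',im)
m=(c['image'][:240].max(2)<60).astype('uint8');n,l,s,ce=cv2.connectedComponentsWithStats(m)
for i in range(1,n):
    if s[i,4]>150:print(s[i],ce[i])
```

```text
21.2 [0.4795, -0.1814, 0.2523] [[0.002, -0.394, -0.919], [-0.0, -0.919, 0.394], [-1.0, -0.001, -0.002]] [ 0.5  0.6 -0.5] 0.06004463151194763
[261.83946857 196.25646337]
[250 173  23  34 585] [261.29230769 189.81709402]
```

View pics/f7.png

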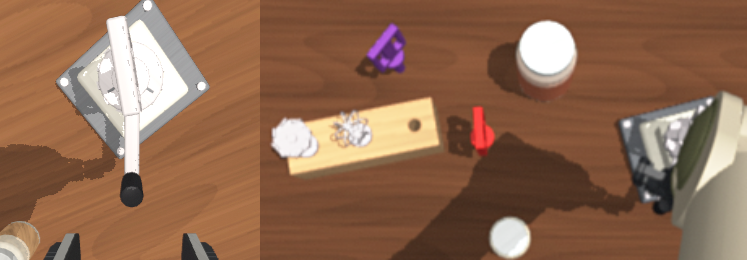

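The lever is at about 1.43 (knob at px 261,196, as predicted). The paddle stands in the collet, the whisk and disc are in the rack, the jars are in place and the gripper is clear. Handing in.

```bash
python3 -c "
from h import *
print(env.close_job())"
```

```text
the job is handed in; nothing more can be done
None
```

The paddle is fitted and gripped in the collet, and the job was handed in at about 21 s of the 72 s allowed. I slackened the nut from about 1.38 to 0 rad, took the grey paddle out of the rack, and guided it into the collet. It touched the bore floor at about 9 N, at the predicted depth. I then turned the nut clockwise by its lever to about 1.43 rad and let go.

- **Last pictures:** the paddle stands upright in the collet, and the lever knob is where 1.43 rad predicts. The whisk and toothed disc are still in the rack, and the jars and look-alikes look undisturbed. The gripper is open and clear.
- **Not tested directly:** I judged the grip by the lever angle (gripped well from 1.3) and did not pull on the paddle.
- **Refused moves:** the first two move calls were refused for missing keys and nothing moved. No check disagreed.

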